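Open the sash of a small bench hood to its working mark and start the blower

ROBOT

A 6-joint arm with a two-finger parallel gripper is mounted at the origin on a cart in front of the work surface, level with it; the furniture and walls round the work are solid. World frame = base frame: x ahead of the robot, y to its left, z up, the work surface at z = 0. Lengths are in m, angles in rad, forces in N, time in s.
With the tool pointing down it reaches from about 0.375 to 0.9 m from the base axis. Payload 3.1 kg.
Tool frame: the origin (TCP) lies at the very end of the fingers, on their centre line; the grasp point (between the pads) lies 19 mm behind it; z points along the fingers, x is the direction in which the jaws open and shut, and the axes are right-handed (so a half turn about z gives the same grasp; the last joint's range is limited). The gripper opens to 87 mm and grips with 3 to 60 N. Pads are 19 mm wide; open, the fingers measure 117 mm over their backs; the gripper's body (75 mm by 190 mm) begins 51 mm behind the grasp point.
Start: joints at [0.982, 0.527, 1.433, -0, 1.181, -0.178], TCP at [0.25, 0.573, 0.198] pointing down, gripper open.
Joint ranges: [-3.08, 3.08], [-0.75, 2.2], [0.22, 2.44], [-1.43, 4.57], [0, 2.65], [-2.85, 2.85]. Speed limits (rad/s): [2.79, 2.79, 3.14, 3.14, 3.14, 3.14].

INTERFACE

Orientations are given as a unit quaternion [x, y, z, w].
In Python, from rig import robot gives the robot as it stands. The module is installed in compiled form; this text tells all that it offers.
- The arm moves only by the shell command python3 -m creep 'ROWS' [OPENING] [FORCE]. ROWS is a JSON object of lists of equal length, an entry for each row: "dp": the shift along the tool's x, y, z in cm, a list of three; "turn": the turn, a rotation vector about the tool's x, y, z in degrees, a list of three. In form: {"dp": [[x, y, z], ...], "turn": [[wx, wy, wz], ...]}. A call has 1 to 20 rows; each row shifts and turns the commanded pose from where the row before left it, along the tool's axes as they then stand; what a row does not reach is not made up. A row lasts 1/10 s, in which the tool goes at most 50 mm and 8.59 degrees, less where a joint would pass 70% of its speed; a pose out of reach is approached as far as the arm can. A call is refused whole if a number of a shift passes 5 or a number of a turn 8.59, either way. A call with a gripper value outside its range is refused whole. OPENING is the gripper command: -1 is fully open, 1 is shut, values between are in proportion, set as the call begins (- or left out, the last holds). The fingers move at their own pace and stop on an object; FORCE is the grip in N (left out, the last holds). Time passes only in rows, so rows that do not move let the fingers close. It gives the time, the measured TCP pose, the force and the opening at its end, in the units of the state.
- robot.get_obs(): the state, without advancing time (a new reading comes with each control period).
- robot.camera(name): name is "scene" or "top"; returns the picture (420x560x3 uint8, red, green, blue); there is no depth.
- robot.calibration(name): a dict with "fx", "fy", "cx", "cy" (pixels), "rvec" (rotation vector, rad) and "tvec" (3), from world to camera coordinates, as OpenCV has them. Camera axes: x right, y down, z forward; pixel columns grow to the right and rows downward; lengths in m; the calibration is good to about 2 mm. A picture is of the moment at which its call begins. calibration takes no time and is no camera call.
- robot.hand_in(): hands the job in, once; it reports no verdict.
Trained networks look in the newest picture that a camera, given by its name, has taken for a name from the list of things; names that differ only in an ending like _2 or _b are one class to them, and where a whole thing is asked for, a point or a joint stands for the part that bears it (a point fixed in the world has none). Each returns a list of dicts, best first, with "confidence" (0 to 1); they miss things now and then, are a little off and sometimes report something else, mostly with a low value. They report only what shows in the picture. A call takes as long as a camera call.
- robot.masks_of(name, camera): "pixels" (420x560 bool, what is visible of it).
- robot.tip_of(name, camera): "point" ([x, y, z] in m, in the coordinates of the camera as it stood for that picture, good to about 4 mm: a listed point, or the origin of a listed thing).
The state is a dict: "time": time; "q": joint angles; "joint_velocities": joint speeds; "joint_torque": joint torques, N m; "position": TCP position; "tool_rot": TCP orientation; "ft_force": force on the tool from outside, world axes, zero at the start; "moment": the same for the moment, N m; "grip_width": finger opening in m.
Only numpy, scipy, OpenCV 4.12 (cv2) and the standard library are available. Lean on these libraries where they do the work, as an engineer would, in place of code of your own. Each camera call takes 0.05 s, during which the arm holds its last target.

TASK

Get the small bench hood ready for work: with the fingers shut or open but gripping nothing, push its counterweighted sash up from beneath its yellow lip until the lip is level with the green clip on the hood's right-hand post, and leave it standing there. Then press the blue blower button on the grey switch box beside the hood fully in and let it go. Pinch and lift nothing, and leave the clip and the things standing around where they are.

Things in the scene. Friction and masses are not known exactly. Their poses are not given: they have to be found in the camera images.
- hood: white bench hood with clear sides, 280 deep x 350 wide x 419 high mm, fixed. Origin: centre of its underside; x from front to back, y to its left, z up. Plinth 90 high, its upper front edge at x = -140, z = 90. The front plane rises from there leaning 30 degrees back, along (sin 30, 0, cos 30). White posts 22 wide at y = +/-164; a fixed clear pane covers the front from 188 mm up the slope.
- sash (a joint): clear sash, 296 wide, 195 high mm, sliding in the hood's front plane. Value: metres up the slope, 0 shut, 0.14 fully up; starts at 0 to 0.025. Balanced by a hidden counterweight: it stays where it is left; about 4 N along the slope plus 12 N s/m move it either way. At value q the lip's middle lies 33.5 mm + q up the slope from the plinth's front edge.
- lip_edge (a point): middle of the outer lower edge of the sash's yellow lip: 270 wide, 7 thick, out 37 mm square to the sash (30 degrees up from level), a black rubber strip on its upper side (fingers on strip and lip at once are a pinch). Axes: z up the slope, x into the hood square to the sash. Fingers leaning 30 degrees forward (tips forward and down), tips about 15 mm past this edge and beneath it, push the sash up when moved up the slope.
- lip_pointer (a point): centre of the red pointer at the lip's right-hand end (at the lip's level, y = -141 mm in the hood); axes as lip_edge's.
- height_clip (a joint): stiff green clip on the right-hand post that marks the working height; metres up the slope, on the same scale as the sash: the lip is level with the clip when both joints read the same. Stands between 0.075 and 0.12. Not to be moved.
- clip_mark (a point): centre of the green clip (26 wide, 10 high mm), axes as lip_edge's: z up the slope.
- switch_box: grey blower switch box 70 x 70 x 42 mm, fixed to the worktop to the left or right of the hood's front corner; origin: centre of its underside, z up. It carries the button at the centre of its top.
- blower (a joint): blue round push button, 30 mm across, pressed straight down; value: metres pressed, 0 out, 0.006 fully in (4 N); springs back.
- blower_top (a point): centre of the button's top face when out, z up.
- stock_b: white bottle with blue cap, 44 across, 100 high, standing loose on the side of the hood opposite the switch box; origin: centre of its underside, z up.
- blue_rack: blue tube rack with tubes, 60x94x48 mm, loose bystander on the left; origin: centre of its underside.
- timer: small white timer, 62x68x21 mm, loose bystander at the right front; origin: centre of its underside.
- beaker_100: small glass beaker, 53 across, 66 high, loose bystander on the right; origin: centre of its underside.
- dropper_1: small white dropper bottle, 28 across, 66 high, loose bystander on the left; origin: centre of its underside.
- marker_black: white marker pen with black ends, 16x138x18 mm, lying loose on the worktop before the hood; origin: centre of its underside, y along the pen.

How it is judged:
By the outcome, as a careful person would: the job done as asked, in the order asked, and still so for the second after the job is handed in, with the robot touching nothing.
It also fails if it takes over 43 s, if anything falls off the work surface, if the arm or the gripper's body presses on something with over 40 N, if the wrist force passes 120 N, or if a joint passes its speed limit or range.

## Working session

There is one attempt and no reset: what is moved stays moved. The work goes in short steps, Python scripts to look and compute and a shell command to move; the robot and the scene stay as the last step left them, time stands still between calls to the robot, and variables do not carry over. Pictures are saved under pics/ and viewed, and the job is handed in when it is done.

```bash
mkdir -p pics; cat > h.py <<'E'
import numpy as np, cv2
from rig import robot
from scipy.spatial.transform import Rotation as R
def T(c):
    k=robot.calibration(c); return R.from_rotvec(np.ravel(k['rvec'])).as_matrix(), np.ravel(k['tvec']), k
def w(p,c):
    r,t,k=T(c); return r.T@(np.asarray(p)-t)
def proj(P,c):
    r,t,k=T(c); q=r@np.asarray(P)+t; return np.array([k['fx']*q[0]/q[2]+k['cx'],k['fy']*q[1]/q[2]+k['cy']])
def snap(c,f):
    im=robot.camera(c); cv2.imwrite('pics/'+f,im[:,:,::-1]); return im
E
python3 - <<'E'
from h import *
for c in ('scene','top'):
    snap(c,c+'0.png')
    for n in ['lip_edge','lip_pointer','clip_mark','blower_top','hood','switch_box','stock_b','marker_black']+(['timer','beaker_100','dropper_1','blue_rack'] if c=='top' else []):
        try:
            for d in robot.tip_of(n,c)[:2]: print(c,n,round(d['confidence'],2),w(d['point'],c).round(3))
        except Exception as e: print(n,e)
o=robot.get_obs();print(o['time'],o['position'],o['tool_rot'],o['grip_width'])
print(R.from_quat(o['tool_rot']).as_matrix().round(3))
E
```

```text
scene lip_edge 0.74 [0.515 0.033 0.14 ]
scene lip_pointer 0.89 [ 0.533 -0.107  0.128]
scene lip_pointer 0.39 [0.536 0.28  0.063]
scene clip_mark 0.53 [ 0.58  -0.126  0.215]
scene blower_top 0.53 [0.536 0.28  0.061]
scene hood 0.75 [0.67  0.029 0.001]
scene switch_box 0.9 [ 0.535  0.281 -0.002]
scene stock_b 0.88 [ 0.509 -0.215 -0.001]
scene marker_black 0.44 [0.429 0.061 0.003]
top lip_edge 0.73 [0.52  0.037 0.135]
top lip_pointer 0.78 [ 0.537 -0.103  0.125]
top lip_pointer 0.64 [ 0.511 -0.514  0.001]
top clip_mark 0.51 [ 0.588 -0.128  0.214]
top blower_top 0.39 [0.539 0.278 0.066]
top hood 0.61 [ 0.41   0.44  -0.002]
top switch_box 0.89 [0.536 0.286 0.004]
top stock_b 0.51 [ 0.512 -0.209  0.001]
top marker_black 0.53 [ 0.575  0.448 -0.001]
top marker_black 0.49 [ 0.433  0.064 -0.001]
top timer 0.69 [0.539 0.279 0.064]
top timer 0.67 [ 0.432 -0.404 -0.001]
top dropper_1 0.55 [ 0.579  0.445 -0.001]
top blue_rack 0.55 [ 0.407  0.441 -0.   ]
1.1 [0.2495781  0.57300844 0.19839084] [ 8.36474489e-01  5.48005865e-01  3.49311272e-05 -2.08709433e-05] 0.08732522170546024
[[ 0.399  0.917  0.   ]
 [ 0.917 -0.399  0.   ]
 [ 0.     0.    -1.   ]]
```

View pics/scene0.png

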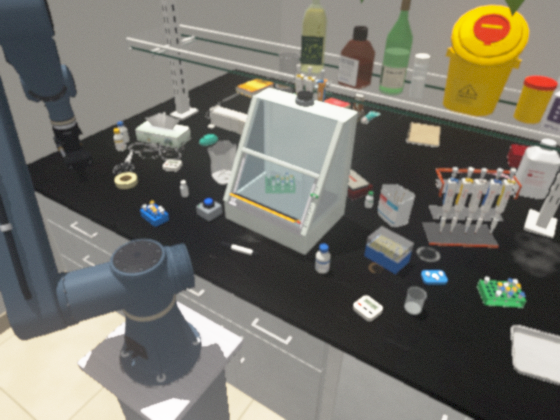

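View pics/top0.png

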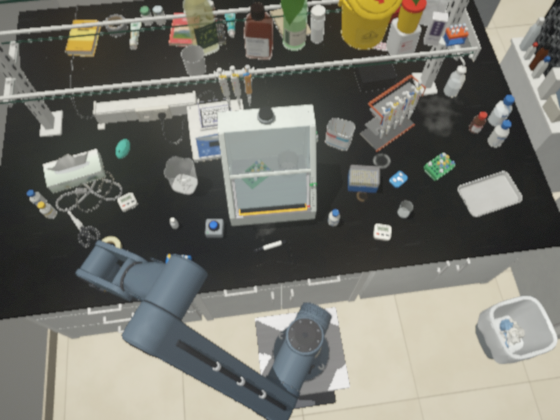

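The scene view shows the hood at about (290,160), the lip from (233,193) to (300,222), the switch box at (208,208), the bottle at (322,258) and the marker at (242,249). In the top view the lip is at (275,210), the green clip at (313,185), the button at (214,226) and the marker at (272,244). I'll zoom in.

```bash
python3 - <<'E'
import cv2
a=cv2.imread('pics/scene0.png')[80:250,200:370]; b=cv2.imread('pics/top0.png')[95:255,190:350]
cv2.imwrite('pics/s0z.png',cv2.resize(a,(595,595),interpolation=cv2.INTER_CUBIC))
cv2.imwrite('pics/t0z.png',cv2.resize(b,(600,600),interpolation=cv2.INTER_CUBIC))
E
```

```text
(no output)
```

View pics/s0z.png

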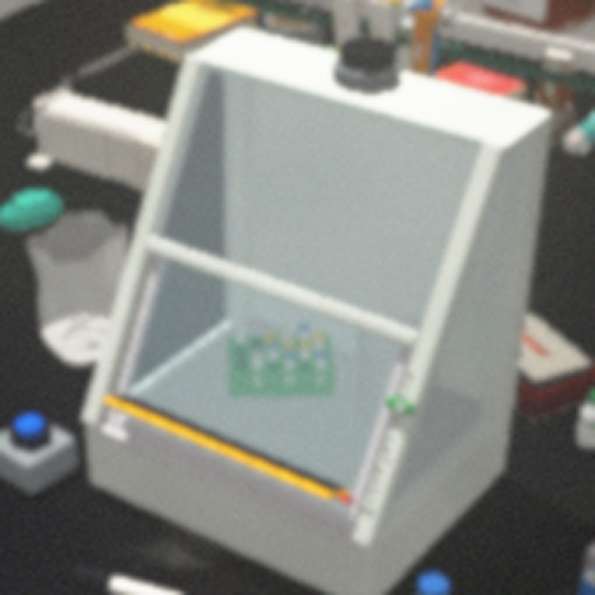

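View pics/t0z.png

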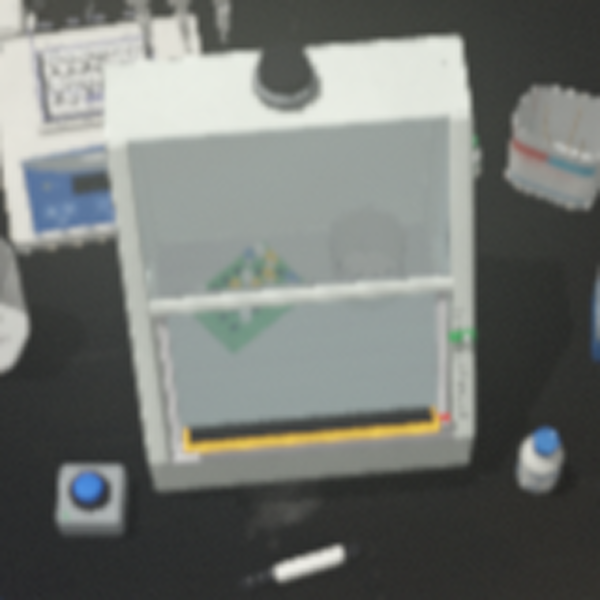

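```bash
cat > fit.py <<'E'
from h import *
from scipy.optimize import least_squares
S=lambda u,v:np.array([200+(u+.5)/3.5-.5,80+(v+.5)/3.5-.5])
Q=lambda u,v:np.array([190+(u+.5)/3.75-.5,95+(v+.5)/3.75-.5])
s,c=.5,np.sqrt(.75)
def sl(u,y,out): return np.array([-.14+u*s-out*c,y,.09+u*c+out*s])
def model(p):
    x,y,a,q,k,po,co=p
    L={'tfl':[.05,.175,.419],'tfr':[.05,-.175,.419],'tbr':[.14,-.175,.419],'bfl':[-.14,.175,0],'bfr':[-.14,-.175,0],
     'lipL':sl(.0335+q-.002,.135,.037),'lipR':sl(.0335+q-.002,-.135,.037),'ptr':sl(.0335+q,-.141,po),'clip':sl(.0335+k,-.164,co)}
    Rm=R.from_euler('z',a).as_matrix()
    return {n:Rm@np.array(v)+[x,y,0] for n,v in L.items()}
obs=[('scene','tfl',S(190,60)),('scene','tfr',S(493,148)),('scene','bfl',S(92,485)),('scene','lipL',S(105,403)),('scene','lipR',S(335,497)),('scene','ptr',S(346,497)),('scene','clip',S(401,404)),
('top','tbr',Q(463,38)),('top','tfr',Q(463,110)),('top','tfl',Q(112,138)),('top','lipL',Q(187,450)),('top','lipR',Q(435,430)),('top','ptr',Q(446,418)),('top','clip',Q(461,336)),('top','bfl',Q(157,490)),('top','bfr',Q(470,465))]
def f(p):
    m=model(p); r=[(proj(m[n],c)-o) for c,n,o in obs]
    return np.r_[np.ravel(r),(p[5]-.015)/.005,(p[6]-.008)/.005]
r=least_squares(f,[.67,.03,0,.005,.105,.015,.008],loss='soft_l1')
if __name__=='__main__':
    print(r.x.round(4))
    for (c,n,o),e in zip(obs,f(r.x)[:-2].reshape(-1,2)): print(c,n,e.round(2))
    m=model(r.x); print({n:v.round(3) for n,v in m.items()})
E
python3 fit.py
```

```text
[ 0.6774  0.0307 -0.0432  0.0017  0.0992  0.0157  0.01  ]
scene tfl [ 0.18 -2.68]
scene tfr [ 4.37 -1.63]
scene bfl [-0.33 -0.04]
scene lipL [-0.72 -1.43]
scene lipR [-1.67  0.03]
scene ptr [-0.02 -0.15]
scene clip [0.65 0.33]
top tbr [-0.22 -1.14]
top tfr [2.69 0.12]
top tfl [-1.41 -0.06]
top lipL [-0.66  0.59]
top lipR [1.7 0.3]
top ptr [-0.38 -0.12]
top clip [ 1.01 -0.19]
top bfl [0.26 0.7 ]
top bfr [-0.16  0.48]Traceback (most recent call last):
  File "fit.py", line 22, in <module>
    m=model(r.x); print({n:v.round(3) for n,v in m.items()})
  File "fit.py", line 10, in model
    'lipL':sl(.0335+q-.002,.135,.037),'lipR':sl(.0335+q-.002,-.135,.037),'ptr':sl(.0335+q,-.141,po),'clip':sl(.0335+k,-.164,co)}
           ~~^^^^^^^^^^^^^^^^^^^^^^^^
  File "fit.py", line 6, in sl
    def sl(u,y,out): return np.array([-.14+u*s-out*c,y,.09+u*c+out*s])
                                               ~~~^~
TypeError: can't multiply sequence by non-int of type 'float'
```

```bash
sed -i 's/^s,c=/s,co_=/; s/out\*c,y/out*co_,y/; s/u\*c+out/u*co_+out/' fit.py; python3 fit.py | tail -1; cat >> h.py <<'E'
def hood():
    x,y,a=.6774,.0307,-.0432
    return np.array([x,y,0]),R.from_euler('z',a).as_matrix()
def rel(P,Rt=None):
    "shift from present TCP to world P in tool axes (cm); turn to Rt as rotvec deg"
    o=robot.get_obs(); Rc=R.from_quat(o['tool_rot'])
    d=Rc.inv().apply(np.asarray(P)-o['position'])*100
    t=None if Rt is None else np.degrees((Rc.inv()*R.from_matrix(Rt)).as_rotvec())
    return d.round(2),t
N=np.array([.866,0,-.5]);U=np.array([.5,0,.866])
E
python3 - <<'E'
from h import *
from fit import sl
o,H=hood()
E=o+H@sl(.0335+.0017-.0035,0,.037); print('E',E)
Rt=H@np.array([[0,.866,.5],[1,0,0],[0,.5,-.866]])
P=E+H@(N*.015-U*.035); d=Rt[:,2]; print('P',P,'pre',P-.1*d)
print(rel(P-.1*d,Rt))
E
```

```text
{'tfl': array([0.735, 0.203, 0.419]), 'tfr': array([ 0.72 , -0.146,  0.419]), 'tbr': array([ 0.81 , -0.15 ,  0.419]), 'bfl': array([0.545, 0.212, 0.   ]), 'bfr': array([ 0.53 , -0.138,  0.   ]), 'lipL': array([0.528, 0.172, 0.137]), 'lipR': array([ 0.516, -0.097,  0.137]), 'ptr': array([ 0.535, -0.104,  0.128]), 'clip': array([ 0.588, -0.13 ,  0.21 ])}
E [0.52135278 0.03744544 0.13595301]
P [0.51684699 0.03764021 0.09814301] pre [0.46689364 0.03979954 0.18474301]
(array([-40.2 ,  41.22,   1.36]), array([-29.65791394,   5.50968099, -20.57974831]))
```

```bash
python3 -m creep '{"dp":[[0,0,0],[0,0,0],[0,0,0],[-3.2,1.3,0],[-3.2,1.3,0],[-3.2,1.3,0],[-3.2,1.3,0],[-3.2,1.3,0],[-3.2,1.3,0],[-3.2,1.3,0],[-3.2,1.3,0],[-3.2,1.3,0],[-3.2,1.3,0],[-3.2,1.3,0],[-3.2,1.3,0],[-3.2,1.3,0],[-3.2,1.3,0],[-3.2,1.3,0]],"turn":[[0,0,-6.9],[0,0,-6.9],[0,0,-6.8],[0,0,0],[0,0,0],[0,0,0],[0,0,0],[0,0,0],[0,0,0],[0,0,0],[0,0,0],[0,0,0],[0,0,0],[0,0,0],[0,0,0],[0,0,0],[0,0,0],[0,0,0]]}' 1 5
cat > tgt.py <<'E'
from h import *
from fit import sl
o,H=hood()
E=o+H@sl(.0335+.0017-.0035,0,.037)
Rt=H@np.array([[0,.866,.5],[1,0,0],[0,.5,-.866]])
P=E+H@(N*.015-U*.035); d=Rt[:,2]
def now():
    s=robot.get_obs(); v=H.T@(s['position']-E)
    print('t',round(s['time'],2),'pos',s['position'].round(4),'n %.1f y %.1f u %.1f mm'%(v@N*1e3,v[1]*1e3,v@U*1e3),'F',s['ft_force'].round(1),'g',round(s['grip_width'],4))
E
python3 -c "
from tgt import *
now(); print(rel(P-.1*d,Rt),rel(P))"
```

```text
time: 2.9
position: [0.4202, 0.0823, 0.1986]
tool_rot: [0.725, 0.689, 0.0, 0.0]
ft_force: [1.1, -0.0, -0.1]
grip_width: 0.0005
t 2.9 pos [0.4202 0.0823 0.1986] n -120.5 y 40.4 u 2.8 mm F [ 1.1 -0.  -0.1] g 0.0005
(array([-4.  ,  4.88,  1.39]), array([-29.95363926,   0.11810373,  -0.45774175])) (array([-3.96,  9.87, 10.06]), None)
```

```bash
python3 -m creep '{"dp":[[0,0,0],[0,0,0],[0,0,0],[0,0,0],[-1.3,1.15,1.1],[-1.3,1.15,1.1],[-1.3,1.15,1.1],[0,0,0]],"turn":[[-7.5,0,0],[-7.5,0,0],[-7.5,0,0],[-7.5,0,0],[0,0,0],[0,0,0],[0,0,0],[0,0,0]]}'
python3 -c "
from tgt import *
now(); print(rel(P,Rt)); snap('scene','s1.png'); snap('top','t1.png')"
```

```text
time: 3.7
position: [0.4669, 0.0407, 0.1871]
tool_rot: [0.702, 0.665, 0.176, 0.186]
ft_force: [0.8, -0.5, 0.9]
grip_width: 0.0005
t 3.7 pos [0.4669 0.0407 0.1871] n -72.8 y 0.9 u 17.0 mm F [ 0.8 -0.5  0.9] g 0.0005
(array([-0.04, -0.06, 10.2 ]), array([-0.28252508,  0.30398912, -0.54734894]))
```

View pics/s1.png

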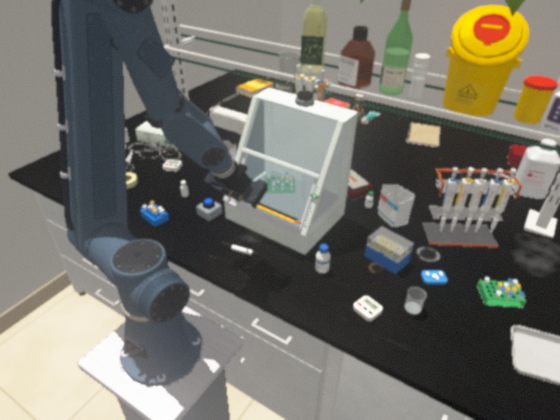

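View pics/t1.png

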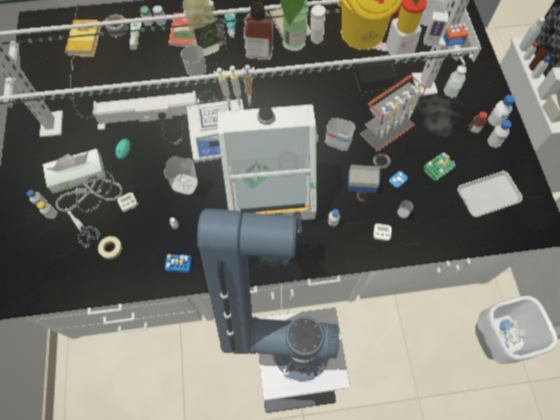

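The gripper is tilted in front of the lip. The lip's right end, at (298,220) in the scene view, and the clip at (315,197) stay visible past the arm. Next I insert along the tool axis.

```bash
python3 -m creep '{"dp":[[0,0,2],[0,0,2],[0,0,2],[0,0,2],[0,0,2],[0,0,0]],"turn":[[0,0,0],[0,0,0],[0,0,0],[0,0,0],[0,0,0],[0,0,0]]}'
python3 -c "
from tgt import *
now(); print(rel(E+H@(N*.015-U*.020),Rt)); snap('scene','s2.png')
import cv2
a=cv2.imread('pics/s2.png')[130:260,190:350];cv2.imwrite('pics/s2z.png',cv2.resize(a,None,fx=4.5,fy=4.5,interpolation=cv2.INTER_CUBIC))"
```

```text
time: 4.4
position: [0.5126, 0.0458, 0.1234]
tool_rot: [0.702, 0.668, 0.171, 0.179]
ft_force: [0.4, 0.3, -0.6]
grip_width: 0.0003
t 4.4 pos [0.5126 0.0458 0.1234] n -1.6 y 8.0 u -15.4 mm F [ 0.4  0.3 -0.6] g 0.0003
(array([-0.79,  0.47,  1.65]), array([-1.29080294,  0.0926761 , -0.33400912]))
```

View pics/s2z.png

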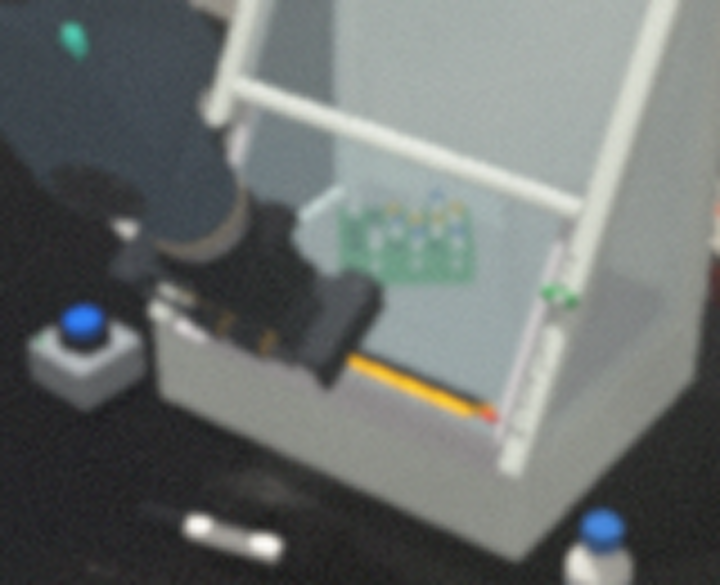

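```bash
python3 -c "
from tgt import *
now(); s=robot.get_obs(); print(s['q'].round(3),s['joint_velocities'].round(3),rel(P,Rt),s['time'])"
```

```text
t 4.45 pos [0.5116 0.0459 0.1237] n -2.6 y 8.0 u -15.7 mm F [-0.5  0.3 -0.9] g 0.0008
[-0.166  0.427  2.193  1.18   0.062 -2.853] [-0.007 -0.029  0.03   0.     0.003 -0.006] (array([-0.8 , -0.73,  2.51]), array([-1.30895071,  0.08521049, -0.32140644])) 4.45
```

The insertion stopped short. Joint 5 is near zero, a wrist singularity, and joint 6 has swung to its limit. I'll back out and use a smaller lean.

```bash
python3 -m creep '{"dp":[[0,0,-1.2],[0,0,-1.2],[0,0,-1.2],[0,0,-1.2],[0,0,-1.2],[0,0,0],[0,0,0]],"turn":[[0,0,0],[0,0,0],[0,0,0],[0,0,0],[0,0,0],[4,0,0],[4,0,0]]}'
python3 -c "
from tgt import *
now(); s=robot.get_obs(); print(s['q'].round(3),s['joint_velocities'].round(3),rel(P,Rt))"
```

```text
time: 5.15
position: [0.4837, 0.0468, 0.1722]
tool_rot: [0.713, 0.678, 0.124, 0.129]
ft_force: [0.7, 0.6, 0.2]
grip_width: 0.0008
t 5.15 pos [0.4837 0.0468 0.1722] n -51.1 y 7.7 u 12.3 mm F [0.7 0.6 0.2] g 0.0008
[-0.162  0.277  2.086  0.099  0.423 -1.767] [ 0.072  0.063 -0.6   -0.691  1.194  0.731] (array([-0.76,  0.54,  8.11]), array([-9.39967443,  0.0974154 , -0.34321096]))
```

```bash
cat >> tgt.py <<'E'
f=np.radians(15)
Rl=H@np.array([[0,np.cos(f),np.sin(f)],[1,0,0],[0,np.sin(f),-np.cos(f)]])
P2=E+H@(N*.010-U*.038)
E
python3 -m creep '{"dp":[[-0.7,-0.5,0],[0,0,0],[0,0,0]],"turn":[[3,0,0],[2.5,0,0],[0,0,0]]}'
python3 -c "
from tgt import *
now(); s=robot.get_obs(); print(s['q'].round(3),s['joint_velocities'].round(3),rel(P2,Rl))"
```

```text
time: 5.45
position: [0.4821, 0.0398, 0.1708]
tool_rot: [0.718, 0.683, 0.093, 0.097]
ft_force: [0.2, 0.4, -0.6]
grip_width: 0.0005
t 5.45 pos [0.4821 0.0398 0.1708] n -51.5 y 0.7 u 10.6 mm F [ 0.2  0.4 -0.6] g 0.0005
[-0.174  0.292  2.021  0.065  0.562 -1.746] [ 0.001  0.001  0.045  0.021 -0.037 -0.019] (array([-0.06,  0.85,  7.79]), array([ 0.45729864, -0.01346854, -0.36393978]))
```

```bash
python3 -m creep '{"dp":[[0,0,1.5],[0,0,1.6],[0,0,1.6],[0,0,1.6],[0,0,1.5],[0,0.4,0],[0,0.4,0],[0,0,0]],"turn":[[0,0,0],[0,0,0],[0,0,0],[0,0,0],[0,0,0],[0,0,0],[0,0,0],[0,0,0]]}'
python3 -c "
from tgt import *
now(); s=robot.get_obs(); print(s['q'].round(3),s['joint_velocities'].round(3),rel(P2,Rl))
print(rel(E+H@(N*.010-U*.0234),Rl))"
```

```text
time: 6.25
position: [0.5108, 0.0387, 0.0977]
tool_rot: [0.718, 0.683, 0.094, 0.097]
ft_force: [0.6, 0.2, 0.1]
grip_width: 0.0005
t 6.25 pos [0.5108 0.0387 0.0977] n 10.0 y 0.8 u -38.4 mm F [0.6 0.2 0.1] g 0.0005
[-0.165  0.473  2.028  0.091  0.374 -1.766] [-0.002 -0.003  0.008  0.002  0.001 -0.004] (array([-0.08,  0.03, -0.03]), array([ 0.46731695, -0.04563029, -0.38411147]))
(array([-0.07,  1.07, -1.05]), array([ 0.46731695, -0.04563029, -0.38411147]))
```

```bash
python3 -m creep '{"dp":[[0,0.4,-0.4],[0,0.4,-0.4],[0,0.4,-0.4],[0,0.4,-0.4],[0,0.4,-0.4],[0,0.4,-0.4],[0,0.4,-0.4],[0,0,0]],"turn":[[0,0,0],[0,0,0],[0,0,0],[0,0,0],[0,0,0],[0,0,0],[0,0,0],[0,0,0]]}'
python3 -c "
from tgt import *
now(); snap('scene','s3.png'); snap('top','t3.png')
for c in('scene','top'):
  for n in('lip_pointer','clip_mark'):
    for d in robot.tip_of(n,c)[:1]: p=w(d['point'],c); v=H.T@(p-o)-[-.14,0,.09]; print(c,n,d['confidence'],p.round(4),'slope',v@U-.0335,'out',-v@N,'y',v[1])
import cv2
a=cv2.imread('pics/s3.png')[130:260,190:350];cv2.imwrite('pics/s3z.png',cv2.resize(a,None,fx=4.5,fy=4.5,interpolation=cv2.INTER_CUBIC))"
```

```text
time: 7.05
position: [0.5283, 0.0382, 0.1312]
tool_rot: [0.718, 0.683, 0.092, 0.094]
ft_force: [-5.8, 0.8, 2.1]
grip_width: 0.0007
t 7.05 pos [0.5283 0.0382 0.1312] n 8.4 y 1.0 u -0.6 mm F [-5.8  0.8  2.1] g 0.0007
scene lip_pointer 0.72 [ 0.5451 -0.1102  0.1522] slope 0.027295773246766075 out 0.019056171649840692 y -0.14647477038056061
scene clip_mark 0.42 [ 0.5824 -0.1285  0.2177] slope 0.10309591890509687 out 0.018810601872900505 y -0.16311612822033064
top lip_pointer 0.87 [ 0.5463 -0.1038  0.1486] slope 0.024640276635162522 out 0.01641558299208058 y -0.140031402336331
top clip_mark 0.54 [ 0.5854 -0.1273  0.2153] slope 0.10245259774500617 out 0.015088231063334706 y -0.1617963815870901
```

View pics/s3z.png

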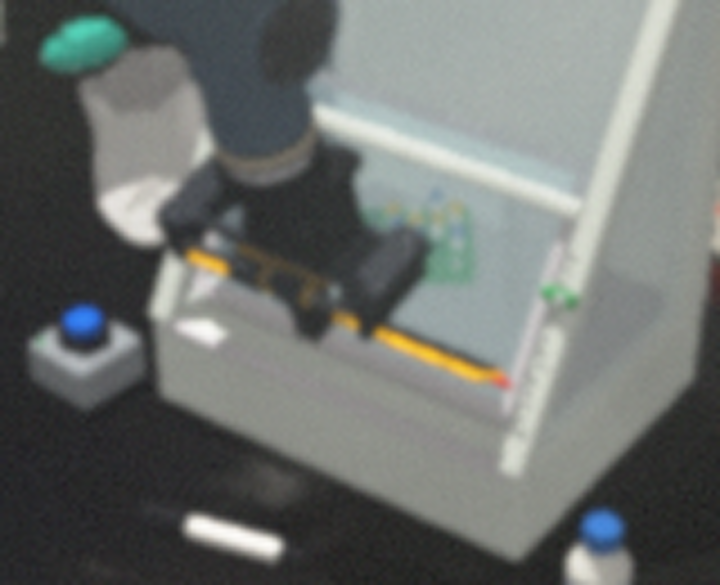

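The lip is moving: the pointer is at (503,382) in the zoom against the clip at (560,296), about 77 mm still to go. I'll push about 60 mm.

```bash
python3 -m creep '{"dp":[[0,0.42,-0.41],[0,0.42,-0.41],[0,0.42,-0.41],[0,0.42,-0.41],[0,0.42,-0.41],[0,0.42,-0.41],[0,0.42,-0.41],[0,0.42,-0.41],[0,0.42,-0.41],[0,0.42,-0.41],[0,0,0]],"turn":[[0,0,0],[0,0,0],[0,0,0],[0,0,0],[0,0,0],[0,0,0],[0,0,0],[0,0,0],[0,0,0],[0,0,0],[0,0,0]]}'
cat > look.py <<'E'
from tgt import *
import sys
now(); k=sys.argv[1]
for c in('scene','top'):
  for i in range(2):
    snap(c,c+k+'.png')
    for n in('lip_pointer','clip_mark'):
      for d in robot.tip_of(n,c)[:1]: p=w(d['point'],c); v=H.T@(p-o)-[-.14,0,.09]; print(c,n,round(d['confidence'],2),p.round(4),'slope %.4f out %.4f y %.4f'%(v@U-.0335,-v@N,v[1]))
a=cv2.imread('pics/scene%s.png'%k)[150:240,250:350];b=cv2.imread('pics/top%s.png'%k)[150:240,250:350]
cv2.imwrite('pics/z%s.png'%k,np.hstack([cv2.resize(x,(400,360),interpolation=cv2.INTER_CUBIC) for x in (a,b)]))
E
python3 look.py 4
```

```text
time: 8.45
position: [0.5576, 0.0369, 0.1818]
tool_rot: [0.718, 0.683, 0.092, 0.094]
ft_force: [-7.5, 1.8, 1.9]
grip_width: 0.0006
t 8.45 pos [0.5576 0.0369 0.1818] n 8.4 y 1.1 u 57.9 mm F [-7.5  1.8  1.9] g 0.0006
scene lip_pointer 0.95 [ 0.5741 -0.106   0.2011] slope 0.0841 out 0.0186 y -0.1410
scene clip_mark 0.4 [ 0.5793 -0.1268  0.2145] slope 0.0987 out 0.0200 y -0.1616
scene lip_pointer 0.76 [ 0.5754 -0.1061  0.1999] slope 0.0837 out 0.0168 y -0.1411
scene clip_mark 0.47 [ 0.5792 -0.1269  0.2147] slope 0.0989 out 0.0202 y -0.1617
top lip_pointer 0.63 [ 0.5763 -0.1056  0.2005] slope 0.0846 out 0.0163 y -0.1406
top clip_mark 0.55 [ 0.5849 -0.1287  0.2175] slope 0.1041 out 0.0166 y -0.1633
top lip_pointer 0.61 [ 0.5751 -0.103   0.203 ] slope 0.0862 out 0.0188 y -0.1380
top clip_mark 0.68 [ 0.5785 -0.1047  0.2016] slope 0.0867 out 0.0151 y -0.1395
```

View pics/z4.png

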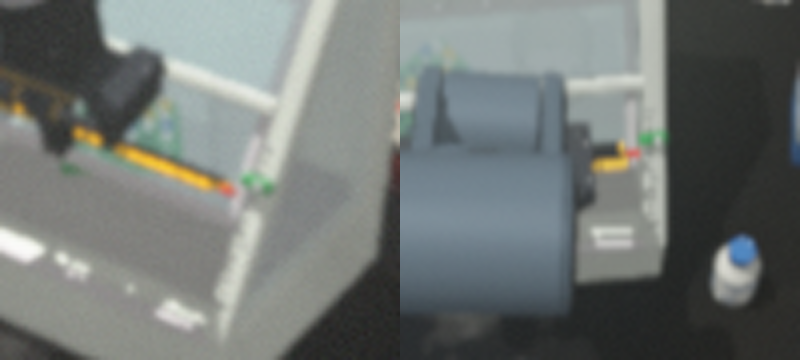

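```bash
cat > cen.py <<'E'
from tgt import *
import sys
from scipy.optimize import least_squares
from fit import sl
def cen(f,c,box):
    im=cv2.imread(f).astype(float); x0,x1,y0,y1=box; b,g,r=[im[y0:y1,x0:x1,i] for i in range(3)]
    out=[]
    for e in (r-(b+g)/2-abs(g-b)*.5, g-np.maximum(r,b)):
        m=np.clip(e-25,0,None); yy,xx=np.mgrid[y0:y1,x0:x1]
        out.append(np.array([(m*xx).sum(),(m*yy).sum()])/m.sum() if m.sum() else np.full(2,np.nan)); print(c,'cnt',(m>0).sum(),out[-1].round(2))
    return out
k=sys.argv[1]
for c,box in (('scene',(302,322,185,230)),('top',(305,320,175,212))):
    pr,cl=cen('pics/%s%s.png'%(c,k),c,box)
    # slope value of each by vertical pixel match given assumed out/y
    def solve(px,y,out): return least_squares(lambda p:proj(o+H@sl(.0335+p[0],y+p[1],out),c)-px,[.09,0]).x
    for po,co in ((.0175,.0175),(.0175,.012),(.0175,.008)):
        a,b=solve(pr,-.141,po),solve(cl,-.164,co); print(c,po,co,'ptr',a.round(4),'clip',b.round(4),'gap',round(b[0]-a[0],4))
E
python3 cen.py 4
```

```text
scene cnt 21 [305.63 196.62]
scene cnt 23 [313.67 194.82]
scene 0.0175 0.0175 ptr [0.0858 0.0028] clip [0.1006 0.0013] gap 0.0148
scene 0.0175 0.012 ptr [0.0858 0.0028] clip [0.0998 0.0037] gap 0.014
scene 0.0175 0.008 ptr [0.0858 0.0028] clip [0.0992 0.0055] gap 0.0134
top cnt 19 [307.33 188.04]
top cnt 16 [311.93 183.93]
top 0.0175 0.0175 ptr [0.088  0.0024] clip [0.1051 0.0074] gap 0.0171
top 0.0175 0.012 ptr [0.088  0.0024] clip [0.1016 0.0067] gap 0.0136
top 0.0175 0.008 ptr [0.088  0.0024] clip [0.099  0.0062] gap 0.0111
```

Gap estimates agree at about 14–16 mm. I'll push 11 mm and look again.

```bash
python3 -m creep '{"dp":[[0,0.26,-0.26],[0,0.26,-0.26],[0,0.26,-0.26],[0,0,0],[0,0,0]],"turn":[[0,0,0],[0,0,0],[0,0,0],[0,0,0],[0,0,0]]}'
sed -i 's/(302,322,185,230)/(300,322,180,205)/; s/(305,320,175,212)/(303,320,172,200)/' cen.py
python3 look.py 5; python3 cen.py 5
```

```text
time: 9.55
position: [0.5629, 0.0367, 0.1912]
tool_rot: [0.718, 0.683, 0.092, 0.094]
ft_force: [-6.3, 2.7, 1.4]
grip_width: 0.0003
t 9.55 pos [0.5629 0.0367 0.1912] n 8.4 y 1.1 u 68.6 mm F [-6.3  2.7  1.4] g 0.0003
scene lip_pointer 0.65 [ 0.5801 -0.1054  0.2104] slope 0.0951 out 0.0181 y -0.1401
scene clip_mark 0.37 [ 0.5825 -0.1244  0.2159] slope 0.1015 out 0.0180 y -0.1590
scene lip_pointer 0.97 [ 0.5815 -0.108   0.2105] slope 0.0959 out 0.0168 y -0.1428
scene clip_mark 0.63 [0.5332 0.2804 0.0625] slope -0.0647 out -0.0009 y 0.2432
top lip_pointer 0.87 [ 0.5846 -0.1049  0.2094] slope 0.0964 out 0.0137 y -0.1395
top lip_pointer 0.87 [ 0.5804 -0.1064  0.2125] slope 0.0971 out 0.0189 y -0.1412
top clip_mark 0.54 [ 0.5853 -0.1266  0.215 ] slope 0.1021 out 0.0150 y -0.1611
scene cnt 32 [305.01 192.94]
scene cnt 21 [313.57 194.8 ]
scene 0.0175 0.0175 ptr [0.0961 0.0089] clip [0.1005 0.0016] gap 0.0045
scene 0.0175 0.012 ptr [0.0961 0.0089] clip [0.0997 0.0041] gap 0.0037
scene 0.0175 0.008 ptr [0.0961 0.0089] clip [0.0992 0.0058] gap 0.0031
top cnt 26 [306.56 185.98]
top cnt 16 [311.98 183.89]
top 0.0175 0.0175 ptr [0.0977 0.0053] clip [0.1053 0.0072] gap 0.0076
top 0.0175 0.012 ptr [0.0977 0.0053] clip [0.1018 0.0065] gap 0.0041
top 0.0175 0.008 ptr [0.0977 0.0053] clip [0.0992 0.006 ] gap 0.0015
```

View pics/z5.png

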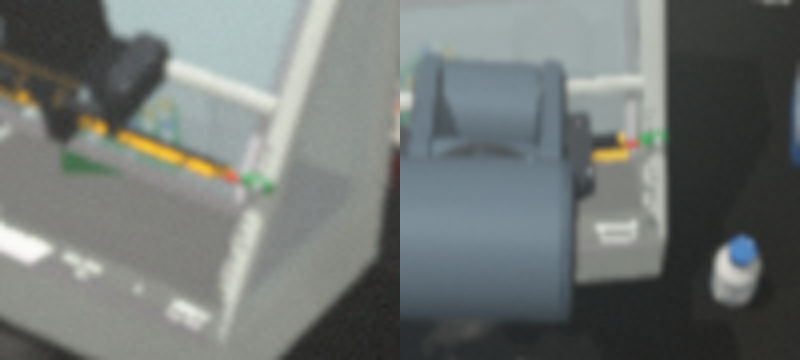

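```bash
cat > stat.py <<'E'
from tgt import *
import sys
k=sys.argv[1]; n=int(sys.argv[2])
for c in('scene','top'):
    D={'lip_pointer':[],'clip_mark':[]}; acc=0
    for i in range(n):
        acc=acc+robot.camera(c).astype(float)
        for m in D:
            for d in robot.tip_of(m,c):
                p=w(d['point'],c); v=H.T@(p-o)-[-.14,0,.09]
                if abs(v[1]-(-.141 if m[0]=='l' else -.163))<.008: D[m].append([v@U-.0335,-v@N,v[1]]);break
    cv2.imwrite('pics/%s%s.png'%(c,k),(acc/n)[:,:,::-1].round().astype(np.uint8))
    for m in D: a=np.array(D[m])*1e3; print(c,m,len(a),'median',np.median(a,0).round(1),'mean',a.mean(0).round(1),'sd',a.std(0).round(1))
now()
E
python3 stat.py 6 7
python3 -c "
import cv2,numpy as np
a=cv2.imread('pics/scene6.png')[180:207,296:326];b=cv2.imread('pics/top6.png')[172:199,296:326]
cv2.imwrite('pics/z6.png',np.hstack([cv2.resize(x,(390,351),interpolation=cv2.INTER_CUBIC) for x in (a,b)]))"; python3 cen.py 6
```

```text
scene lip_pointer 7 median [  95.4   17.5 -143.2] mean [  95.4   17.4 -143.1] sd [2.1 2.1 1.6]
scene clip_mark 6 median [  99.2   19.7 -162.5] mean [  99.4   19.4 -162.3] sd [1.3 1.3 1.1]
top lip_pointer 6 median [  96.2   16.4 -139.3] mean [  96.4   16.3 -138.8] sd [1.3 1.  1.5]
top clip_mark 6 median [ 102.3   15.8 -161.3] mean [ 102.4   15.9 -161. ] sd [1.3 1.4 2.2]
t 12.25 pos [0.5629 0.0367 0.1911] n 8.4 y 1.1 u 68.6 mm F [-6.7  3.6  1.1] g 0.0003
scene cnt 32 [304.98 192.92]
scene cnt 21 [313.56 194.79]
scene 0.0175 0.0175 ptr [0.0961 0.009 ] clip [0.1006 0.0017] gap 0.0045
scene 0.0175 0.012 ptr [0.0961 0.009 ] clip [0.0998 0.0041] gap 0.0037
scene 0.0175 0.008 ptr [0.0961 0.009 ] clip [0.0992 0.0058] gap 0.0031
top cnt 25 [306.55 185.98]
top cnt 16 [312.   183.89]
top 0.0175 0.0175 ptr [0.0977 0.0053] clip [0.1053 0.0071] gap 0.0075
top 0.0175 0.012 ptr [0.0977 0.0053] clip [0.1017 0.0064] gap 0.004
top 0.0175 0.008 ptr [0.0977 0.0053] clip [0.0992 0.0059] gap 0.0014
```

View pics/z6.png

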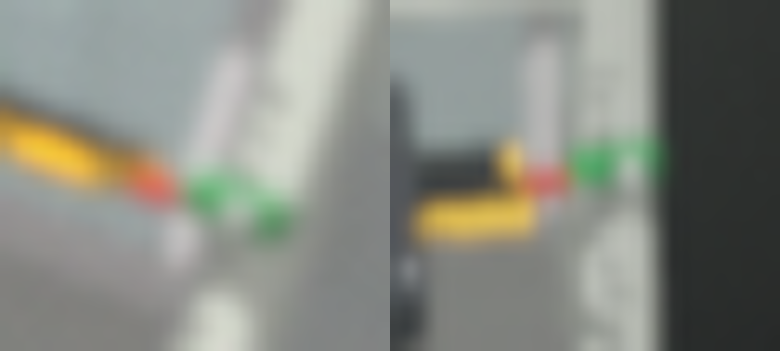

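The picture shows the red pointer just below the green clip in both views: pointer (154,184) against clip (240,207) in the scene crop, and (155,182) against (227,160) in the top crop. I'll convert these to slope distances.

```bash
python3 - <<'E'
from tgt import *
from fit import sl
from scipy.optimize import least_squares
S=lambda u,v:np.array([296+(u+.5)/13-.5,180+(v+.5)/13-.5]); Q=lambda u,v:np.array([296+(u+.5)/13-.5,172+(v+.5)/13-.5])
# triangulate each fully (slope,y,out)
for n,a,b,y in (('ptr',S(154,184),Q(155,182),-.141),('clip',S(240,207),Q(227,160),-.164)):
    r=least_squares(lambda p:np.r_[proj(o+H@sl(.0335+p[0],p[1],p[2]),'scene')-a,proj(o+H@sl(.0335+p[0],p[1],p[2]),'top')-b],[.09,y,.017]); print(n,r.x.round(4),r.fun.round(2))
    r=least_squares(lambda p:np.r_[proj(o+H@sl(.0335+p[0],y,p[1]),'scene')-a,proj(o+H@sl(.0335+p[0],y,p[1]),'top')-b],[.09,.017]); print(n,r.x.round(4))
E
```

```text
ptr [ 0.0963 -0.1394  0.0136] [ 0.11 -0.05 -0.08  0.12]
ptr [0.0969 0.0156]
clip [ 0.0984 -0.1612  0.0087] [ 0.22 -0.11 -0.16  0.25]
clip [0.0994 0.012 ]
```

```bash
python3 -m creep '{"dp":[[0,0.12,-0.12],[0,0.12,-0.12],[0,0,0],[0,0,0]],"turn":[[0,0,0],[0,0,0],[0,0,0],[0,0,0]]}'
python3 stat.py 7 7
python3 -c "
import cv2,numpy as np
a=cv2.imread('pics/scene7.png')[180:207,296:326];b=cv2.imread('pics/top7.png')[172:199,296:326]
cv2.imwrite('pics/z7.png',np.hstack([cv2.resize(x,(390,351),interpolation=cv2.INTER_CUBIC) for x in (a,b)]))"
```

```text
time: 12.65
position: [0.5643, 0.0367, 0.1938]
tool_rot: [0.718, 0.683, 0.092, 0.094]
ft_force: [-6.1, 2.5, 0.4]
grip_width: 0.0006
scene lip_pointer 7 median [  98.    16.7 -142.3] mean [  98.5   17.2 -142.9] sd [1.3 1.7 1. ]
scene clip_mark 7 median [  98.    19.7 -163. ] mean [  98.4   20.  -162.8] sd [1.2 1.4 1.6]
top lip_pointer 7 median [  98.6   15.4 -138.2] mean [  98.5   15.2 -138.9] sd [0.9 1.4 1.7]
top clip_mark 7 median [ 101.9   15.6 -160.2] mean [ 101.5   15.6 -160.2] sd [1.2 1.3 1.6]
t 14.75 pos [0.5644 0.0367 0.1938] n 8.3 y 1.1 u 71.6 mm F [-6.8  3.2  0.3] g 0.0006
```

View pics/z7.png

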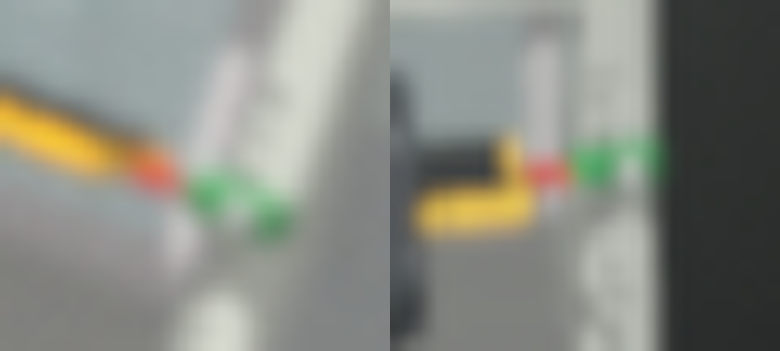

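```bash
python3 -m creep '{"dp":[[0,0.09,-0.09],[0,0,0],[0,0,0]],"turn":[[0,0,0],[0,0,0],[0,0,0]]}'; python3 -c "
from tgt import *
now()"
```

```text
time: 15.05
position: [0.5649, 0.0366, 0.1949]
tool_rot: [0.718, 0.683, 0.092, 0.094]
ft_force: [-6.1, 3.2, -0.2]
grip_width: 0.0009
t 15.05 pos [0.5649 0.0366 0.1949] n 8.3 y 1.1 u 72.8 mm F [-6.1  3.2 -0.2] g 0.0009
```

```bash
python3 -m creep '{"dp":[[0,-0.3,0.3],[0,-0.5,0.5],[0,-0.5,0.5],[0,-1,0],[0,-1.5,-1],[0,-1.5,-1.5],[0,-1.5,-1.5],[0,-1.5,-1.5],[0,0,0]],"turn":[[0,0,0],[0,0,0],[0,0,0],[0,0,0],[0,0,0],[0,0,0],[0,0,0],[0,0,0],[0,0,0]]}'
python3 stat.py 8 6
python3 - <<'E'
import cv2,numpy as np
from h import *
a=cv2.imread('pics/scene8.png')[180:207,296:326];b=cv2.imread('pics/top8.png')[172:199,296:326]
cv2.imwrite('pics/z8.png',np.hstack([cv2.resize(x,(390,351),interpolation=cv2.INTER_CUBIC) for x in (a,b)]))
print([ (w(d['point'],c).round(4),c) for c in('scene','top') for d in robot.tip_of('blower_top',c)[:1]+robot.tip_of('switch_box',c)[:1]])
E
```

```text
time: 15.95
position: [0.474, 0.0404, 0.2145]
tool_rot: [0.718, 0.683, 0.093, 0.096]
ft_force: [0.3, 0.1, -0.2]
grip_width: 0.0005
scene lip_pointer 6 median [  99.7   18.5 -142.6] mean [  99.5   18.1 -142.3] sd [1.3 1.8 2.1]
scene clip_mark 6 median [ 100.    19.8 -162. ] mean [ 100.2   19.4 -162.1] sd [0.7 1.2 0.5]
top lip_pointer 6 median [ 100.9   15.1 -139.2] mean [ 101.    15.3 -138.9] sd [1.  1.3 1. ]
top clip_mark 6 median [ 103.3   16.  -161.7] mean [ 103.2   15.6 -161.3] sd [1.5 0.9 1.3]
t 17.75 pos [0.4758 0.0401 0.2137] n -78.4 y 0.7 u 44.6 mm F [-0.6  0.6 -0. ] g 0.0006
[(array([0.5353, 0.2803, 0.0608]), 'scene'), (array([ 0.5345,  0.2826, -0.0032]), 'scene')]
```

View pics/z8.png

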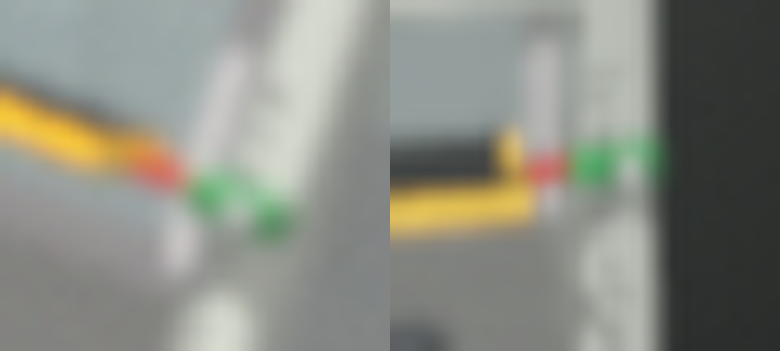

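View pics/scene8.png

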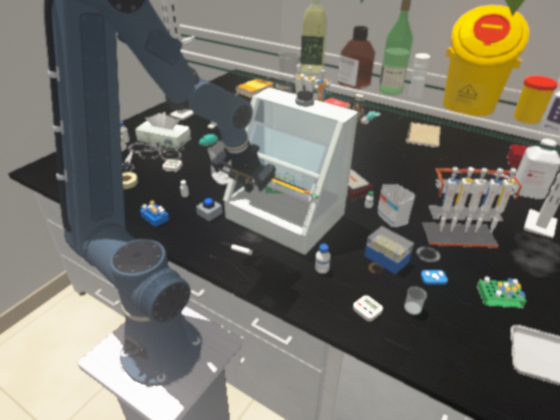

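Both views show the lip line running from the pointer straight into the clip's centre, and extending that line lands within 3 zoomed pixels (about 1 mm). The sash stands level. Next is the button: I'll straighten the tool and yaw it so the wide body clears the hood.

```bash
python3 -m creep '{"dp":[[0,-1,-1],[0,-1,-1],[0,-1,0],[0,0,0],[0,0,0],[0,0,0],[0,0,0],[0,0,0],[0,0,0],[0,0,0],[0,0,0],[0,0,0],[0,0,0]],"turn":[[7.6,0,0],[7.6,0,0],[0,0,8],[0,0,8],[0,0,8],[0,0,8],[0,0,8],[0,0,8],[0,0,8],[0,0,8],[0,0,8],[0,0,8],[0,0,7]]}'
python3 - <<'E'
from tgt import *
now(); s=robot.get_obs(); print(s['q'].round(3))
for c in('scene','top'):
    robot.camera(c)
    for n in('blower_top','switch_box'): print(c,[(round(d['confidence'],2),w(d['point'],c).round(4)) for d in robot.tip_of(n,c)[:2]])
print(rel([.536,.281,.12],np.diag([1,-1,-1.])))
E
```

```text
time: 19.25
position: [0.4423, 0.0418, 0.2292]
tool_rot: [1.0, -0.001, 0.001, -0.001]
ft_force: [-0.0, 0.3, -0.1]
grip_width: 0.0003
t 19.25 pos [0.4423 0.0418 0.2292] n -115.2 y 0.9 u 41.2 mm F [-0.   0.3 -0.1] g 0.0003
[-0.161  0.239  1.827  0.004  1.074 -0.16 ]
scene [(0.62, array([0.5699, 0.4422, 0.0028])), (0.51, array([0.536 , 0.2793, 0.0631]))]
scene [(0.86, array([ 0.5319,  0.2816, -0.0019]))]
top []
top [(0.35, array([ 0.586 , -0.1276,  0.2138]))]
(array([  9.45, -23.85,  11.01]), array([-0.16700078, -0.10812454,  0.24553786]))
```

```bash
python3 -m creep '{"dp":[[0,-2.4,0],[0,-2.4,0],[0,-2.4,0],[0.9,-2.4,0],[1.2,-2.4,0],[1.2,-2.4,0],[1.5,-2.4,0],[1.5,-2.4,0],[1.5,-2.4,0.5],[1.6,-2.2,1],[0,0,2],[0,0,2],[0,0,2],[0,0,2],[0,0,0]],"turn":[[0,0,0],[0,0,0],[0,0,0],[0,0,0],[0,0,0],[0,0,0],[0,0,0],[0,0,0],[0,0,0],[0,0,0],[0,0,0],[0,0,0],[0,0,0],[0,0,0],[0,0,0]]}'
python3 - <<'E'
from tgt import *
now()
snap('scene','s9.png'); snap('top','t9.png')
for c in('scene','top'):
    for n in('blower_top','switch_box'): print(c,[(round(d['confidence'],2),w(d['point'],c).round(4)) for d in robot.tip_of(n,c)[:2]])
print(rel([.5355,.2805,.07],np.diag([1,-1,-1.])))
a=cv2.imread('pics/s9.png')[170:240,170:270];b=cv2.imread('pics/t9.png')[185:255,170:270]
cv2.imwrite('pics/z9.png',np.hstack([cv2.resize(x,(400,280),interpolation=cv2.INTER_CUBIC) for x in (a,b)]))
E
```

```text
time: 21.05
position: [0.5335, 0.2795, 0.1322]
tool_rot: [1.0, 0.002, -0.002, -0.0]
ft_force: [-0.0, -0.4, -0.1]
grip_width: 0.0001
t 21.05 pos [0.5335 0.2795 0.1322] n 3.3 y 242.4 u -2.4 mm F [-0.  -0.4 -0.1] g 0.0001
scene [(0.4, array([0.5349, 0.28  , 0.0635]))]
scene [(0.68, array([ 0.5357,  0.2845, -0.0029]))]
top []
top [(0.71, array([0.5351, 0.285 , 0.0009]))]
(array([-0.16,  0.03,  6.65]), array([-0.21227425, -0.25353299,  0.15937718]))
```

View pics/z9.png

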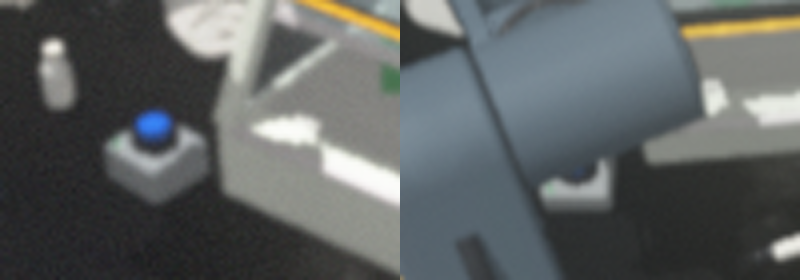

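View pics/s9.png

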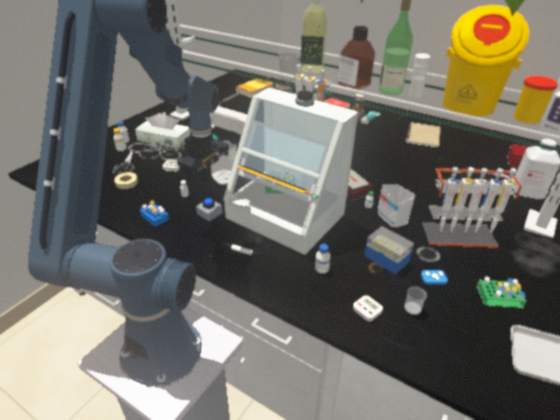

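```bash
python3 - <<'E'
from tgt import *
now(); print(proj([.5355,.2805,.137],'scene'),proj([.5355,.2805,.063],'scene'),proj([.5355,.2805,.063],'top'))
E
```

```text
t 21.35 pos [0.5368 0.2806 0.1365] n 4.0 y 243.6 u 2.9 mm F [ 0.1 -0.4 -0.5] g 0.0004
[206.4027014 182.9738789] [208.22978469 199.75303496] [213.53636949 224.22881551]
```

```bash
python3 -m creep '{"dp":[[-0.1,0,1.5],[0,0,1.5],[0,0,1.5],[0,0,1.5],[0,0,0.5],[0,0,0.3],[0,0,0]],"turn":[[0,0,0],[0,0,0],[0,0,0],[0,0,0],[0,0,0],[0,0,0],[0,0,0]]}'
```

```text
time: 22.05
position: [0.5354, 0.2806, 0.0676]
tool_rot: [1.0, 0.001, 0.001, -0.002]
ft_force: [0.2, -0.1, -0.1]
grip_width: 0.0002
```

```bash
python3 -m creep '{"dp":[[0,0,0.2],[0,0,0.2],[0,0,0.2],[0,0,0]],"turn":[[0,0,0],[0,0,0],[0,0,0],[0,0,0]]}'; python3 -m creep '{"dp":[[0,0,0.15],[0,0,0.15],[0,0,0]],"turn":[[0,0,0],[0,0,0],[0,0,0]]}'
```

```text
time: 22.45
position: [0.5349, 0.2804, 0.061]
tool_rot: [1.0, 0.001, 0.001, -0.001]
ft_force: [0.1, -0.6, -0.6]
grip_width: 0.0004
time: 22.75
position: [0.5349, 0.2804, 0.0579]
tool_rot: [1.0, 0.001, 0.001, -0.001]
ft_force: [-0.2, -1.1, -0.0]
grip_width: 0.0005
```

```bash
python3 -m creep '{"dp":[[0,0,0.15],[0,0,0.15],[0,0,0]],"turn":[[0,0,0],[0,0,0],[0,0,0]]}'; python3 -m creep '{"dp":[[0,0,0.15],[0,0,0.15],[0,0,0]],"turn":[[0,0,0],[0,0,0],[0,0,0]]}'
```

```text
time: 23.05
position: [0.5349, 0.2804, 0.0549]
tool_rot: [1.0, 0.001, 0.001, -0.001]
ft_force: [-0.3, 0.1, -0.0]
grip_width: 0.0003
time: 23.35
position: [0.5349, 0.2804, 0.0519]
tool_rot: [1.0, 0.001, 0.001, -0.001]
ft_force: [-0.5, 0.2, -0.1]
grip_width: 0.0003
```

```bash
python3 - <<'E'
from tgt import *
snap('scene','s10.png'); snap('top','t10.png'); now()
a=cv2.imread('pics/s10.png')[150:240,160:260]
b=cv2.imread('pics/t10.png')[180:270,165:265]
cv2.imwrite('pics/z10.png',np.hstack([cv2.resize(x,(400,360),interpolation=cv2.INTER_CUBIC) for x in (a,b)]))
E
```

```text
t 23.45 pos [0.535  0.2805 0.0521] n 44.7 y 243.4 u -71.0 mm F [-0.9  0.3 -0.2] g 0.0004
```

View pics/z10.png

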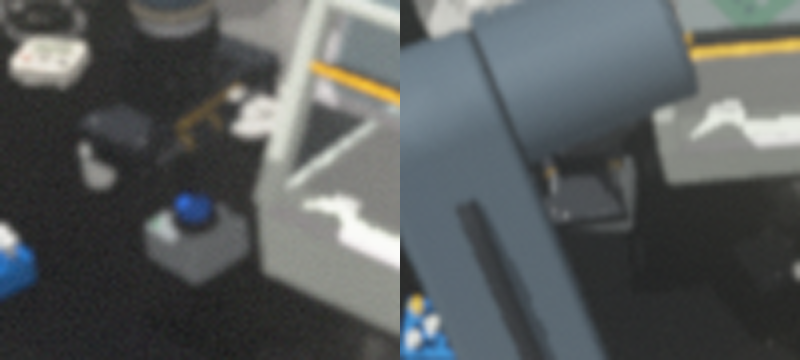

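```bash
python3 - <<'E'
from h import *
from scipy.optimize import least_squares
P={}
for c,box,f in (('scene',(195,222,190,222),'scene0'),('top',(203,226,215,240),'top0'),('scene',(195,222,190,222),'scene8')):
    im=cv2.imread('pics/%s.png'%f).astype(float);x0,x1,y0,y1=box
    b,g,r=[im[y0:y1,x0:x1,i] for i in range(3)]; m=(b-np.maximum(r,g)>45); yy,xx=np.mgrid[y0:y1,x0:x1]
    P.setdefault(c,np.array([xx[m].mean(),yy[m].mean()])); print(f,m.sum(),xx[m].mean(),yy[m].mean(),xx[m].min(),xx[m].max(),yy[m].min(),yy[m].max())
r=least_squares(lambda p:np.r_[proj(p,'scene')-P['scene'],proj(p,'top')-P['top']],[.535,.28,.06]);print(r.x.round(4),r.fun.round(2))
print(robot.get_obs()['joint_torque'])
E
python3 -c "
import cv2,numpy as np
a=cv2.imread('pics/scene0.png')[190:225,190:230];b=cv2.imread('pics/scene9.png') if 0 else cv2.imread('pics/s10.png')[190:225,190:230]
cv2.imwrite('pics/z11.png',np.hstack([cv2.resize(x,(400,350),interpolation=cv2.INTER_CUBIC) for x in (a,b)]))"
```

```text
scene0 52 207.94230769230768 200.78846153846155 204 212 198 204
top0 47 212.91489361702128 224.51063829787233 209 216 221 228
scene8 53 208.0188679245283 200.81132075471697 204 212 198 204
[0.5374 0.2839 0.056 ] [ 0.07 -0.04 -0.04  0.08]
[-1.34985508e-03 -4.53741038e+01 -1.20644957e+01  6.83440967e-02
  6.75250703e-03  1.42473268e-04]
```

View pics/z11.png

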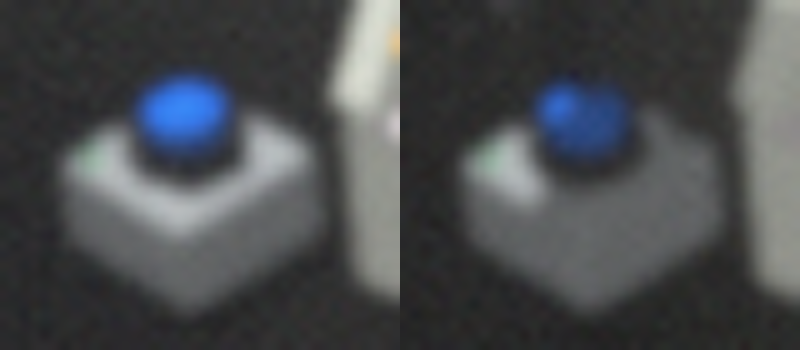

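```bash
python3 -c "
from h import *
for c in('scene','top'):
    r,t,k=T(c); print(c,(-r.T@t).round(3),k['fx'],k['cx'],k['cy'])
a=cv2.imread('pics/s10.png')[140:220,160:240].astype(float);a=np.clip(a*2.2,0,255).astype(np.uint8)
cv2.imwrite('pics/z12.png',cv2.resize(a,(600,600),interpolation=cv2.INTER_CUBIC))
o=robot.get_obs();print(o['q'],o['position'])
print(proj(o['position'],'scene'),proj(o['position']+[0,0,.07],'scene'),proj([.5374,.2839,.05],'scene'))"
```

```text
scene [-0.417 -0.626  0.984] 427.9675366935252 274.6221387958553 217.19056748012252
top [-0.26   0.107  1.87 ] 484.1257766745489 284.4739893858523 212.8305640259272
[0.2968461  0.69209568 1.60354431 0.00299985 0.84331959 0.29232256] [0.53503012 0.28050624 0.05212733]
[208.40623445 202.19888311] [206.69261105 186.48453523] [208.16654674 202.05865561]
```

View pics/z12.png

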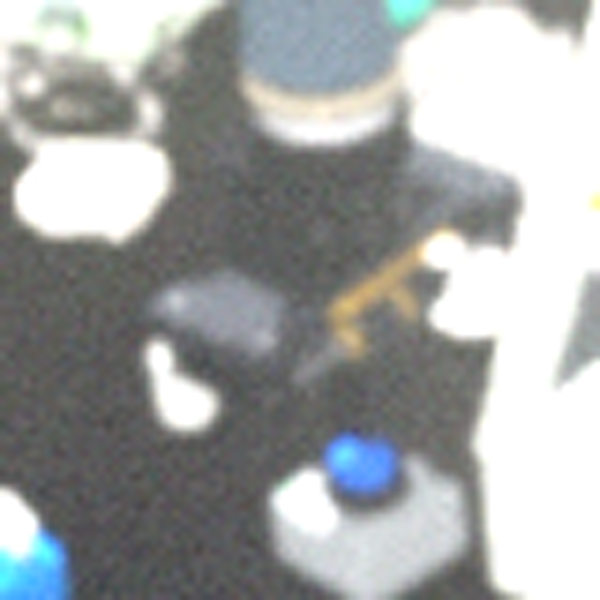

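```bash
python3 - <<'E'
from h import *
for f in ('scene0','scene8','s9','s10'):
    im=cv2.imread('pics/%s.png'%f).astype(float);x0,x1,y0,y1=195,222,190,222
    b,g,r=[im[y0:y1,x0:x1,i] for i in range(3)]; m=(b-r>0.45*(b-r).max()); yy,xx=np.mgrid[y0:y1,x0:x1]
    print(f,m.sum(),xx[m].mean().round(2),yy[m].mean().round(2),xx[m].min(),xx[m].max(),yy[m].min(),yy[m].max(),(b-r).max())
def ray(px,c,z):
    r,t,k=T(c); d=r.T@np.array([(px[0]-k['cx'])/k['fx'],(px[1]-k['cy'])/k['fy'],1]); C=-r.T@t; return (C+d*(z-C[2])/d[2]).round(4)
print('box top centre',ray((208.8,206.3),'scene',.042)); print('btn',ray((207.94,200.8),'scene',.062),ray((212.9,224.5),'top',.062))
p=robot.get_obs()['position']
for dx in(-.095,.095):
  for dy in(-.037,.037): print(dx,dy,proj(p+[dx,dy,.07],'scene').round(1),((proj(p+[dx,dy,.07],'scene')-[160,140])*7.5).round(0))
E
python3 -c "
import cv2,numpy as np
a=np.clip(cv2.imread('pics/t10.png')[200:250,185:245]*2.2,0,255).astype(np.uint8);b=cv2.imread('pics/top0.png')[200:250,185:245]
cv2.imwrite('pics/z13.png',np.hstack([cv2.resize(x,(390,325),interpolation=cv2.INTER_CUBIC) for x in (a,b)]))"
```

```text
scene0 43 207.74 200.58 204 212 198 203 187.0
scene8 44 207.84 200.59 204 212 198 203 188.0
s9 45 207.84 200.67 204 212 198 204 187.0
s10 38 207.29 201.26 204 211 198 204 141.0
box top centre [0.5261 0.2723 0.042 ]
btn [0.5308 0.2781 0.062 ] [0.5351 0.2832 0.062 ]
-0.095 -0.037 [197.  202.6] [277. 469.]
-0.095 0.037 [180.9 195.8] [157. 418.]
0.095 -0.037 [230.9 177.7] [532. 283.]
0.095 0.037 [215.5 171.9] [416. 240.]
```

View pics/z13.png

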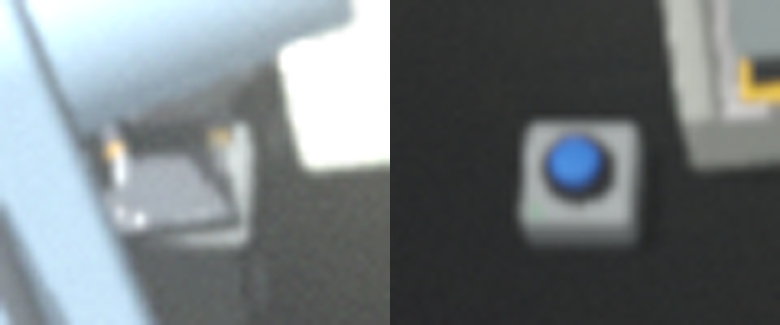

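The button stays visible and no force shows, so I keep going down in small steps and watch the force.

```bash
python3 -m creep '{"dp":[[0,0,0.15],[0,0,0]],"turn":[[0,0,0],[0,0,0]]}';python3 -m creep '{"dp":[[0,0,0.15],[0,0,0]],"turn":[[0,0,0],[0,0,0]]}'
```

```text
time: 23.65
position: [0.535, 0.2805, 0.0505]
tool_rot: [1.0, 0.001, 0.001, -0.001]
ft_force: [0.9, 0.6, 0.0]
grip_width: 0.0004
time: 23.85
position: [0.5349, 0.2804, 0.049]
tool_rot: [1.0, 0.001, 0.001, -0.001]
ft_force: [-0.6, 0.1, 0.2]
grip_width: 0.0005
```

```bash
python3 - <<'E'
from h import *
a=sum(robot.camera('scene').astype(float) for _ in range(4))/4
b=sum(robot.camera('top').astype(float) for _ in range(4))/4
for n,x,bx in (('scene',a,(150,225,165,240)),('top',b,(190,250,180,240))):
    ref=cv2.imread('pics/%s0.png'%n)[:,:,::-1].astype(float)
    y0,y1,x0,x1=bx
    d=np.clip(128+(x-ref)*2,0,255)[y0:y1,x0:x1]; e=np.clip(x*3,0,255)[y0:y1,x0:x1]
    cv2.imwrite('pics/d_%s.png'%n,np.hstack([cv2.resize(i.astype(np.uint8)[:,:,::-1],(400,400),interpolation=cv2.INTER_CUBIC) for i in (e,d)]))
p=robot.get_obs()['position'];print(robot.get_obs()['time'],proj(p,'scene'),proj(p,'top'))
E
```

```text
24.25 [208.48301318 202.83196379] [213.97764434 225.64476917]
```

View pics/d_scene.png

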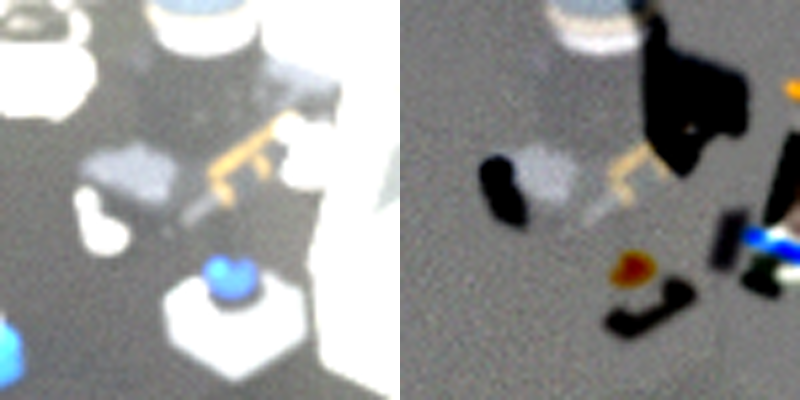

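View pics/d_top.png

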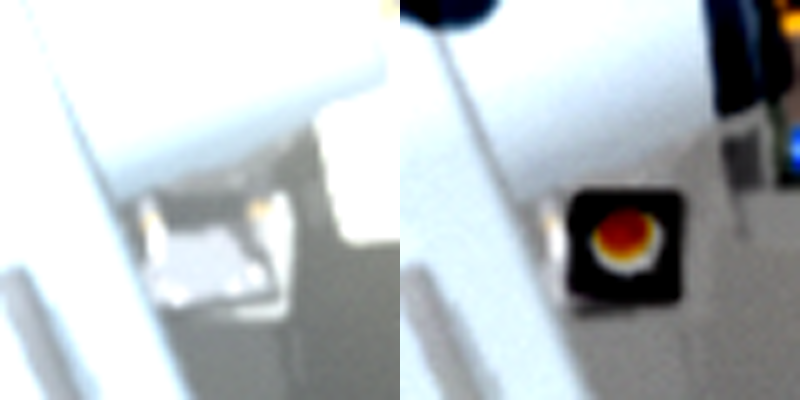

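A notch at the top of the blue disc, at (232,260) in the zoom, shows the fingertip ending about 15 mm above the reported TCP and just reaching the button. I'll continue down gently, watching force.

```bash
for i in 1; do python3 -m creep '{"dp":[[0,0,0.2],[0,0,0.1],[0,0,0]],"turn":[[0,0,0],[0,0,0],[0,0,0]]}'; done; python3 -m creep '{"dp":[[0,0,0.2],[0,0,0.1],[0,0,0]],"turn":[[0,0,0],[0,0,0],[0,0,0]]}'
```

```text
time: 24.55
position: [0.5349, 0.2805, 0.0459]
tool_rot: [1.0, 0.001, 0.001, -0.001]
ft_force: [-0.3, -0.4, -0.3]
grip_width: 0.0005
time: 24.85
position: [0.5349, 0.2805, 0.0429]
tool_rot: [1.0, 0.001, 0.001, -0.001]
ft_force: [0.4, 0.1, 0.2]
grip_width: 0.0006
```

```bash
python3 - <<'E'
from h import *
a=sum(robot.camera('scene').astype(float) for _ in range(4))/4
x=a[185:220,190:230]; cv2.imwrite('pics/z14.png',cv2.resize(np.clip(x*1.8,0,255).astype(np.uint8)[:,:,::-1],(640,560),interpolation=cv2.INTER_CUBIC))
p=robot.get_obs()['position'];print(robot.get_obs()['time'],proj(p,'scene'))
E
```

```text
25.05 [208.63066696 204.12530413]
```

View pics/z14.png

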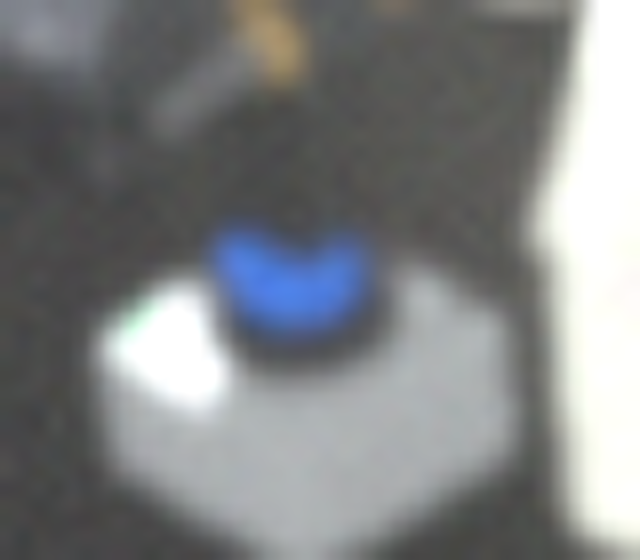

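The tip now shows clearly over the button's centre at (295,265) in the zoom, just short of contact. Continuing.

```bash
python3 -m creep '{"dp":[[0,0,0.15],[0,0,0.1],[0,0,0]],"turn":[[0,0,0],[0,0,0],[0,0,0]]}'; python3 -m creep '{"dp":[[0,0,0.15],[0,0,0.1],[0,0,0]],"turn":[[0,0,0],[0,0,0],[0,0,0]]}'
```

```text
time: 25.35
position: [0.5349, 0.2805, 0.0405]
tool_rot: [1.0, 0.001, 0.001, -0.001]
ft_force: [-0.3, 1.1, 0.5]
grip_width: 0.0006
time: 25.65
position: [0.5351, 0.2805, 0.0382]
tool_rot: [1.0, 0.001, 0.001, -0.001]
ft_force: [-0.3, -0.3, 2.3]
grip_width: 0.0002
```

Contact has begun at about z = 0.040. A full press needs about 6 mm more.

```bash
python3 -m creep '{"dp":[[0,0,0.15],[0,0,0.15],[0,0,0]],"turn":[[0,0,0],[0,0,0],[0,0,0]]}'; python3 -m creep '{"dp":[[0,0,0.15],[0,0,0.1],[0,0,0]],"turn":[[0,0,0],[0,0,0],[0,0,0]]}'
```

```text
time: 25.95
position: [0.5351, 0.2806, 0.0352]
tool_rot: [1.0, 0.001, 0.001, -0.001]
ft_force: [-0.8, -0.1, 3.4]
grip_width: 0.0003
time: 26.25
position: [0.5352, 0.2806, 0.0341]
tool_rot: [1.0, 0.001, 0.001, -0.001]
ft_force: [-2.1, -1.7, 10.5]
grip_width: 0.0004
```

The force jumped to 10.5 N with the tool stalled, so the button has bottomed. Now release straight up.

```bash
python3 -m creep '{"dp":[[0,0,0],[0,0,-0.5],[0,0,-1],[0,0,-2],[0,0,-2.5],[0,0,-2.5],[0,0,-2.5],[0,0,-2.5],[0,-1,-2],[0,-2,0],[0,-2,0],[0,0,0]],"turn":[[0,0,0],[0,0,0],[0,0,0],[0,0,0],[0,0,0],[0,0,0],[0,0,0],[0,0,0],[0,0,0],[0,0,0],[0,0,0],[0,0,0]]}'
python3 stat.py 15 6; python3 - <<'E'
from h import *
for f in ('scene0','scene15'):
    im=cv2.imread('pics/%s.png'%f).astype(float);x0,x1,y0,y1=195,222,190,222
    b,g,r=[im[y0:y1,x0:x1,i] for i in range(3)]; m=(b-r>0.45*(b-r).max()); yy,xx=np.mgrid[y0:y1,x0:x1]
    print(f,m.sum(),xx[m].mean().round(2),yy[m].mean().round(2))
E
```

```text
time: 27.45
position: [0.5346, 0.3322, 0.1881]
tool_rot: [1.0, 0.002, 0.002, -0.002]
ft_force: [0.2, -0.6, -0.9]
grip_width: 0.0005
scene lip_pointer 6 median [  99.6   17.4 -143.6] mean [  99.5   17.  -143. ] sd [0.4 1.2 1.6]
scene clip_mark 6 median [  98.9   19.3 -162.2] mean [  99.    19.1 -161.9] sd [1.3 1.2 0.9]
top lip_pointer 6 median [ 101.2   15.6 -138.4] mean [ 101.6   15.6 -138.2] sd [0.9 0.7 1.1]
top clip_mark 6 median [ 102.4   14.4 -160.6] mean [ 102.5   13.9 -160.7] sd [1.1 0.8 1.2]
t 29.25 pos [0.5347 0.3301 0.1878] n -25.4 y 293.0 u 45.3 mm F [-0.6  0.4 -0.1] g 0.0007
scene0 43 207.74 200.58
scene15 47 207.6 201.09
```

View pics/scene15.png

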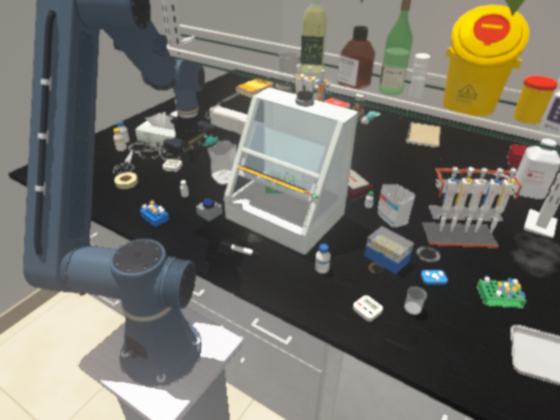

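View pics/top15.png

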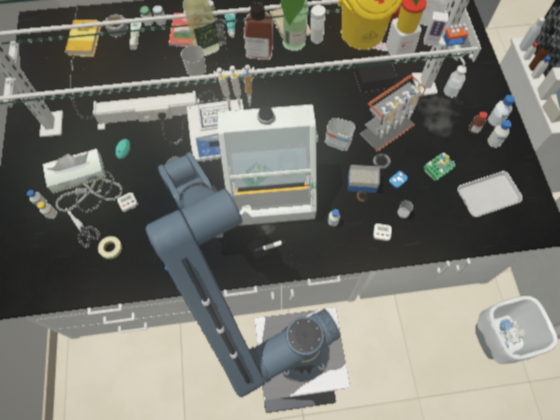

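The final pictures agree. The pointer reads 100.5 mm and the clip 100.7 mm, averaged over both cameras. The arm is clear of everything, and nothing around the hood looks moved. Handing in.

```bash
python3 -c "
from rig import robot
print(robot.hand_in())"
```

```text
the job is handed in; nothing more can be done
None
```

The sash stands level with the green clip, the blower button was pressed fully in and let go, and the job is handed in.

- **Sash:** I pushed it up with shut fingers from beneath the lip. The last camera check read the pointer at 100.5 mm and the clip at 100.7 mm up the slope, averaged over both cameras. The cameras differ by about 1 mm either way. A hand triangulation from the picture instead put the lip 1–2 mm above the clip.
- **Button:** Contact began at about z = 0.040 and the button bottomed at z = 0.034 with 10.5 N on the wrist. I then lifted the tool straight up and moved it clear. In the last picture the button's blue disc sat about 0.5 pixel lower than at the start. I took that for the arm's shadow and did not check it further.
- **Surroundings:** The clip and the things standing around look unmoved in the last pictures, and nothing was gripped. Time before handing in was about 29 s.

Two things did not go as planned:

- **First approach to the lip:** at a 30° lean, joint 5 came close to zero and joint 6 read -2.853, at or just past its -2.85 limit. I backed out without touching the hood and used a 15° lean instead.
- **Fingertips:** when shut they appeared to end about 10–15 mm short of the reported TCP, so the press needed a lower reported height than I had measured.

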